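# Sweep the fish tin off the prep board into the waste bowl

## Robot

A 7-joint arm with a two-finger parallel gripper is mounted at the origin on the work surface; the furniture and walls round the work are solid. World frame = base frame: x ahead of the robot, y to its left, z up, the work surface at z = 0. Lengths are in m, angles in rad, forces in N, time in s.
With the tool pointing down it reaches from about 0.4 to 0.875 m from the base axis. Payload 6.5 kg.
Tool frame: the origin (TCP) lies midway between the tips of the shut fingers; the grasp point (between the pads) lies 19 mm behind it; z points along the fingers, y is the line along which they close (so a half turn about z gives the same grasp; the last joint's range is limited). The gripper opens to 85 mm and grips with 20 to 120 N. Pads are 22 mm wide; open, the fingers measure 114 mm over their backs; the gripper's body (76 mm by 85 mm) begins 54 mm behind the grasp point. The pads swing forward as they close: fully open they stand 13 mm farther back than shut.
Start: joints at [-1.388, 0.536, -0.004, 1.538, 0.003, 1.067, -0.071], TCP at [0.16, 0.63, 0.192] pointing down, gripper open.
Joint ranges: [-2.7, 2.7], [-0.37, 2.16], [-1.27, 1.26], [0.24, 2.4], [-1.31, 4.45], [0.19, 1.91], [-2.76, 2.76]. Speed limits (rad/s): [2.39, 2.39, 3.14, 3.14, 3.14, 3.14, 3.14].

## Interface

Orientations are given as a 3x3 rotation matrix whose columns are the frame's x, y, z axes.
In Python, from cell import manip gives the robot as it stands.
- The arm moves only by the tool apply_moves, never from a script. Its argument "increments" is a list of rows, each a list of 3 entries, a list of its own where there are three numbers: the closure in counts, from 0 (fully open) to 255 (shut), then the shift along the tool's x, y, z in m, then the turn, a rotation vector about the tool's x, y, z in degrees. A call has 1 to 20 rows; each row is the pose to reach, as a shift and turn from the pose commanded when the call began, along the tool's axes at that moment; what a row does not reach only later rows make up. A row lasts 1/10 s, in which the tool goes at most 50 mm and 8.59 degrees, less where a joint would pass 70% of its speed; a pose out of reach is approached as far as the arm can. A call with a gripper value outside its range is refused whole. The fingers move at their own pace and stop on an object; "force" is the grip in N (left out, the last holds). Time passes only in rows, so rows that repeat a pose let the fingers close. It gives the time, the measured TCP pose, the force, the opening and the grip force at its end, in the units of the state.
- manip.state(): the state, without advancing time (a new reading comes with each control period).
- manip.capture(name): name is "side" or "top" or "wrist"; returns the picture (480x640x3 uint8, red, green, blue); there is no depth.
- manip.get_calibration(name): a dict with "fx", "fy", "cx", "cy" (pixels), "cam_to_world" (4x4, takes a point from camera to world coordinates). Camera axes: x right, y down, z forward; pixel columns grow to the right and rows downward; lengths in m; the calibration is good to about 2 mm. The wrist camera is an equidistant fisheye: a pixel r from the principal point sees the ray r / f radians off the axis. A picture is of the moment at which its call begins: read the wrist's pose just before it. get_calibration takes no time and is no camera call; for the wrist camera it gives the pose at the moment of the call.
- manip.sign_off(): hands the job in; it is judged then, once.
The state is a dict: "time": time; "qpos": joint angles; "qvel": joint speeds; "joint_efforts": joint torques, N m; "tcp_pos": TCP position; "ee_rot": TCP orientation; "wrist_force": force on the tool from outside, world axes, zero at the start; "moment": the same for the moment, N m; "width": opening from 0.0 (shut) to 1.0 (fully open); "grasp_force": force on a finger pad.
Only numpy, scipy, OpenCV 4.12 (cv2) and the standard library are available. Lean on these libraries where they do the work, as an engineer would, in place of code of your own. Each camera call takes 0.05 s, during which the arm holds its last target. There are 200 camera calls.

## Task

The out-of-date fish tin has to go: push it along the raised green board and off the end below which the steel mixing bowl stands, so that it drops into the bowl and stays there. Slide it, do not lift it off the board, and leave the bowl and the small dip cup on the salt box where they are.

Things in the scene. Friction and masses are not known exactly. Their poses are not given: they have to be found in the camera images.
- fish_tin: The flat fish tin: a rounded oblong white tub with a teal lid, 63 x 105 x 26 mm, about 0.12 kg, lying flat on the green board. Origin at the centre of its underside; its x runs along the 63 mm width, its y along the 105 mm length, z up. At the start its length lies roughly across the board (within about 17 degrees). A tiled wall stands behind the worktop at world x = 0.60 m.
- tin_mid (a point): The middle of the fish tin, 13 mm above the centre of its underside.
- prep_stand: Fixed green chopping board, 250 (x) x 360 (y) x 11 mm, on a low steel stand. Origin on the worktop below the board's middle, x and y along its short and long sides, z up. Its flat top, 136 mm above the worktop, has no raised edge; its ends lie at y = -180 and +180 mm. Below one end stands the waste bowl, below the other a closed salt box (white, blue lid, 106 mm high), not to be used.
- waste_bowl: The waste bowl: an open round steel mixing bowl, 254 mm across the rim (about 240 inside), 111 mm high, loose on the worktop. Its rim reaches about 45 mm in under the end of the board, 25 mm below the board's top. Origin at the centre of its underside, z up; in the board's frame it is at y about +260 or -260 mm, whichever end it stands at.
- dip_cup: A small round steel dip cup, 67 mm across and 40 mm high, standing loose on the salt box's lid, its top about 8 mm higher than the board's. Origin at the centre of its underside. To be left alone. (A peeler and a tin opener lie fixed on the board's side nearer the robot, clear of the fish tin's path.)
Mind the look-alikes: they are no part of the job. Leave any black look-alike of the fish_tin alone.

How it is judged:
At the end, for the whole second after the job is handed in: The fish tin lies at rest in the waste bowl (its middle within 100 mm of the bowl's axis and under 100 mm above the worktop); the bowl stands upright within 40 mm of where it was, and the dip cup within 30 mm of where it was (horizontal distance between tin_mid and waste_bowl below 0.1 m and height (world z) of tin_mid below 0.1 m and linear speed of fish_tin below 0.03 m/s and angle between waste_bowl's own z axis and vertical below 0.15 rad and distance of waste_bowl from where it was at the start of the episode below 0.04 m and distance of dip_cup from where it was at the start of the episode below 0.03 m); the robot touches nothing.
It fails at once if the fish tin is lifted more than 25 mm off the board (height (world z) of tin_mid above 0.174 m).
It fails at once if the dip cup is shifted by more than 30 mm (distance of dip_cup from where it was at the start of the episode above 0.03 m).
It fails at once if the waste bowl is shifted by more than 40 mm (distance of waste_bowl from where it was at the start of the episode above 0.04 m).
It also fails if it takes over 32 s, if anything falls off the work surface, if the arm or the gripper's body presses on something with over 40 N, if the wrist force passes 120 N, or if a joint passes its speed limit or range.

## Working session

There is one attempt and no reset: what is moved stays moved. The work goes in short steps, Python scripts to look and compute and a tool call to move; the robot and the scene stay as the last step left them, time stands still between calls to the robot, and variables do not carry over. Pictures are saved under pics/ and viewed, at most 10 in all, crops included, and the job is handed in when it is done.

Besides the shell and the picture viewer there is one more tool, called as name([rows], argument=value, ...), one row to a line, values as JSON. apply_moves: Moves the arm, as the interface text tells. Its arguments: {"type":"object","properties":{"increments":{"type":"array"},"force":{"type":"number"}},"required":["increments"]}

```bash
mkdir -p pics
cat > h.py <<'E'
import numpy as np, cv2
from cell import manip
def ray(c,u,v):
    T=np.array(c["cam_to_world"]);d=np.array([(u-c["cx"])/c["fx"],(v-c["cy"])/c["fy"],1.])
    return T[:3,3],T[:3,:3]@d
def onz(c,u,v,z):
    o,d=ray(c,u,v);return o+d*(z-o[2])/d[2]
def proj(c,p):
    T=np.array(c["cam_to_world"]);q=T[:3,:3].T@(np.array(p)-T[:3,3])
    return q[0]/q[2]*c["fx"]+c["cx"],q[1]/q[2]*c["fy"]+c["cy"]
def save(n,im): cv2.imwrite("pics/"+n,im[:,:,::-1])
E
python3 - <<'E'
from h import *
for n in("top","side"):
    im=manip.capture(n);save(n+"0.png",im);np.save(n+"0.npy",im)
    c=manip.get_calibration(n);print(n,c["fx"],c["cx"],c["cy"],np.round(c["cam_to_world"],3).tolist())
s=manip.state();print(s["time"],np.round(s["tcp_pos"],3),np.round(s["ee_rot"],3))
E
```

```text
top 572.2254055586756 322.824742922113 246.22071810301674 [[0.017, -0.989, 0.146, 0.239], [-1.0, -0.019, -0.007, 0.062], [0.01, -0.146, -0.989, 1.265], [0.0, 0.0, 0.0, 1.0]]
side 617.9390468214348 318.1417550545857 241.78507447000496 [[0.609, -0.639, 0.47, -0.177], [-0.793, -0.479, 0.376, -0.459], [-0.015, -0.601, -0.799, 1.167], [0.0, 0.0, 0.0, 1.0]]
0.1 [0.16  0.629 0.192] [[-0.969  0.246 -0.   ]
 [ 0.246  0.969 -0.002]
 [-0.    -0.002 -1.   ]]
```

View pics/top0.png

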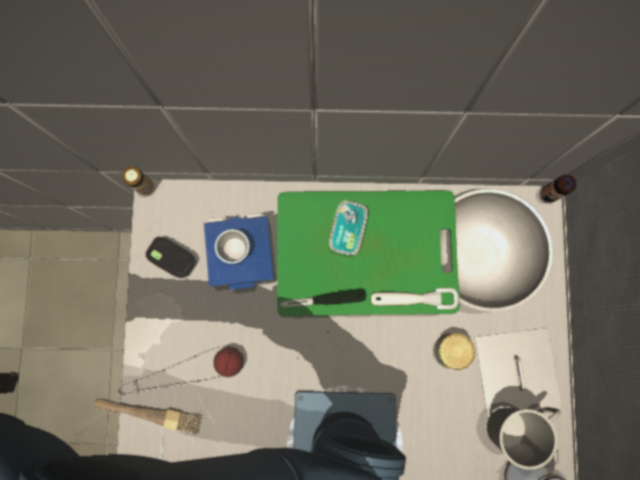

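View pics/side0.png

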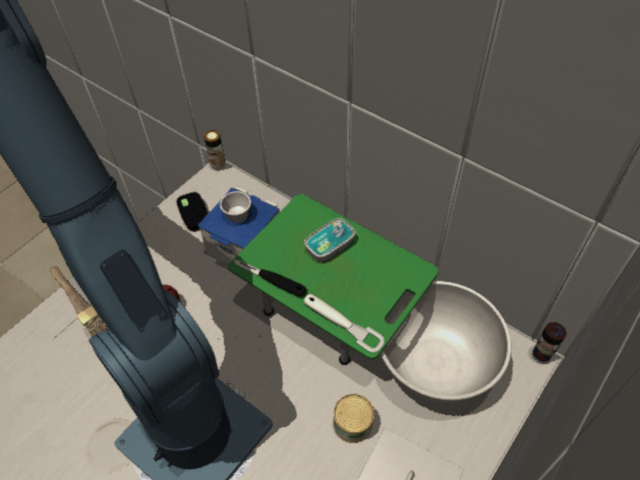

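The top view shows the teal-lided tin on the green board at (348,228), the steel bowl at the right end (500,248), and the cup on the blue salt box at (233,245). Candidates for the tin are the teal tub at (348,228) and the black tub at (171,256) on the worktop. I choose the teal one on the board. The peeler and opener are at (325,298) and (415,299), on the robot's side.

Run:
```python
from h import *
im=np.load("top0.npy");c=manip.get_calibration("top")
hsv=cv2.cvtColor(im,cv2.COLOR_RGB2HSV)
g=cv2.inRange(hsv,(50,120,60),(75,255,255))
roi=np.zeros_like(g);roi[185:320,270:470]=255
cs,_=cv2.findContours(g&roi,cv2.RETR_EXTERNAL,cv2.CHAIN_APPROX_SIMPLE);b=max(cs,key=cv2.contourArea)
P=np.array([onz(c,*p[0],.136)[:2] for p in b],np.float32);r=cv2.minAreaRect(P);print("board",r,np.round(cv2.boxPoints(r),3).tolist())
roi[:]=0;roi[190:268,315:385]=255
m=cv2.bitwise_not(g)&roi
m=cv2.morphologyEx(m,cv2.MORPH_OPEN,np.ones((3,3)))
cs,_=cv2.findContours(m,cv2.RETR_EXTERNAL,cv2.CHAIN_APPROX_NONE)
for k in cs:
    if cv2.contourArea(k)<300: continue
    P=np.array([onz(c,*p[0],.160)[:2] for p in k],np.float32);r=cv2.minAreaRect(P);print("tin",r,cv2.boundingRect(k),np.round(cv2.boxPoints(r),3).tolist())
print("bowl",onz(c,500,248,.111),"ends",onz(c,551,248,.111),onz(c,498,190,.111),onz(c,498,308,.111));print("cup",onz(c,233,245,.146))
print("opener", onz(c,365,292,.15), onz(c,415,290,.15),"start tin px wall",)
cr=cv2.resize(im[185:320,270:470],None,fx=4,fy=4);save("crop0.png",cr)
```

```text
board ((0.39570295810699463, -0.03371904790401459), (0.24517592787742615, 0.35395151376724243), 1.6336473226547241) [[0.2680000066757202, 0.14000000059604645], [0.27799999713897705, -0.21400000154972076], [0.5230000019073486, -0.2070000022649765], [0.5130000114440918, 0.1469999998807907]]
tin ((0.43968304991722107, 0.0037869028747081757), (0.07160376012325287, 0.11084015667438507), 77.0679702758789) (328, 199, 41, 57) [[0.3779999911785126, -0.01899999938905239], [0.4860000014305115, -0.04399999976158142], [0.5019999742507935, 0.026000000536441803], [0.39399999380111694, 0.050999999046325684]]
bowl [ 0.4117383  -0.30801553  0.111     ] ends [ 0.41369555 -0.4126224   0.111     ] [ 0.53330014 -0.30724067  0.111     ] [ 0.28959667 -0.30058163  0.111     ]
cup [0.40258766 0.23164404 0.146     ]
opener [ 0.31430705 -0.02937482  0.15      ] [ 0.31995777 -0.12693143  0.15      ] start tin px wall
```

View pics/crop0.png

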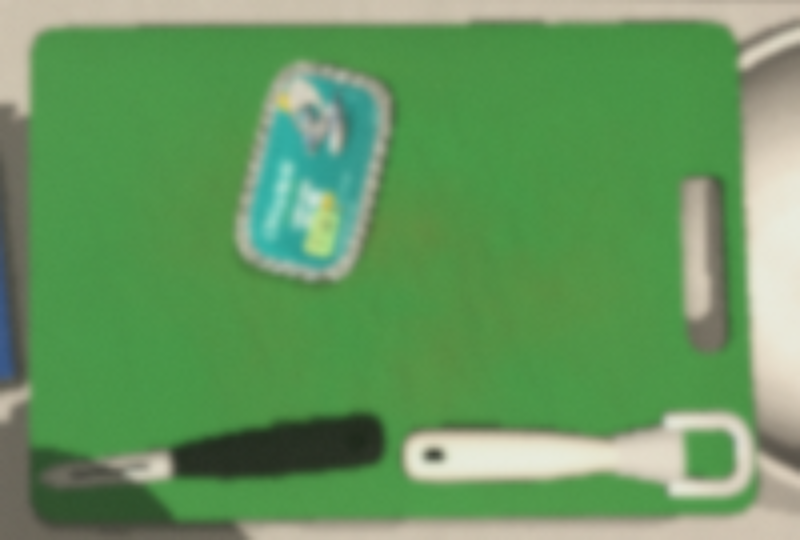

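The crop confirms the choice: a teal-lidded tin with a white rim at crop (313,170). Its centre is about (0.44, 0.00), with the length axis about -13° from world x. The measured sizes (72x111 mm for the tin, 245x354 mm for the board) fit what was given. The bowl is at the -y end, centred near (0.405, -0.30). I'll go above the +y side of the tin with the fingers lined up along its length.

apply_moves([
  [105,[0,0,-0.04],[0,0,0]],
  [105,[-0.424,-0.472,-0.04],[0,0,88.7]],
  [105,[-0.424,-0.472,-0.04],[0,0,88.7]],
  [105,[-0.424,-0.472,-0.04],[0,0,88.7]],
  [105,[-0.424,-0.472,-0.04],[0,0,88.7]],
  [105,[-0.424,-0.472,-0.04],[0,0,88.7]],
  [105,[-0.424,-0.472,-0.04],[0,0,88.7]],
  [105,[-0.424,-0.472,-0.04],[0,0,88.7]],
  [105,[-0.424,-0.472,-0.04],[0,0,88.7]],
  [105,[-0.424,-0.472,-0.04],[0,0,88.7]],
  [105,[-0.424,-0.472,-0.04],[0,0,88.7]],
  [105,[-0.424,-0.472,-0.04],[0,0,88.7]],
  [105,[-0.424,-0.472,-0.04],[0,0,88.7]],
  [105,[-0.424,-0.472,-0.04],[0,0,88.7]],
  [105,[-0.424,-0.472,-0.04],[0,0,88.7]],
  [105,[-0.424,-0.472,-0.04],[0,0,88.7]],
  [105,[-0.424,-0.472,-0.04],[0,0,88.7]],
])

```text
time: 1.8
tcp_pos: [0.4541, 0.0693, 0.2321]
ee_rot: [[0.222, 0.975, -0.001], [0.975, -0.222, 0.0], [0.0, -0.001, -1.0]]
wrist_force: [-0.4, -0.2, -1.3]
width: 0.588
grasp_force: 0.0
```

Run:
```python
from h import *
s=manip.state();print(s["time"],np.round(s["tcp_pos"],3),np.round(s["ee_rot"],3),s["width"],np.round(s["wrist_force"],1))
c=manip.get_calibration("wrist");print({k:(np.round(v,3).tolist()) for k,v in c.items() if k!="name"})
save("w1.png",manip.capture("wrist"))
```

```text
1.8 [0.454 0.069 0.232] [[ 0.222  0.975 -0.001]
 [ 0.975 -0.222  0.   ]
 [ 0.    -0.001 -1.   ]] 0.5875217409987421 [-0.4 -0.2 -1.3]
{'fx': 371.648, 'fy': 371.648, 'cx': 318.59, 'cy': 242.54, 'cam_to_world': [[0.975, -0.209, -0.073, 0.474], [-0.222, -0.923, -0.314, 0.151], [-0.002, 0.322, -0.947, 0.414], [0.0, 0.0, 0.0, 1.0]]}
```

View pics/w1.png

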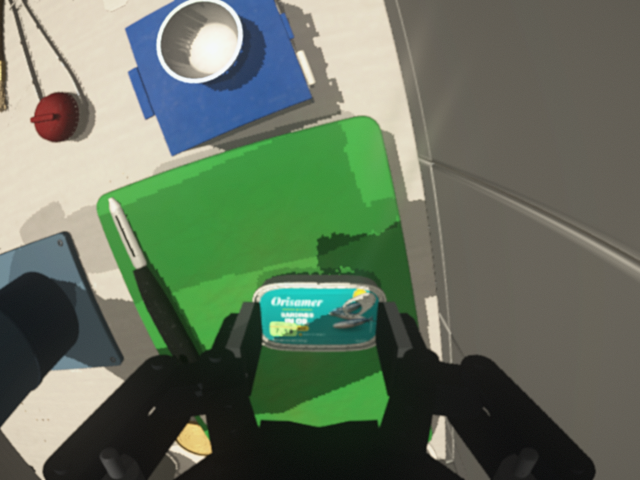

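The wrist view shows the tin at (320,315), aligned with the finger line, its rear edge at row ~280 and the cup well clear at (200,40). I'll cast the tin's rim to get its centre.

Run:
```python
from h import *
c=manip.get_calibration("wrist");T=np.array(c["cam_to_world"])
def w(u,v,z):
    x,y=u-c["cx"],v-c["cy"];r=np.hypot(x,y);t=r/c["fx"]
    d=T[:3,:3]@np.array([np.sin(t)*x/r,np.sin(t)*y/r,np.cos(t)]);return T[:3,3]+d*(z-T[2,3])/d[2]
R=np.array(manip.state()["ee_rot"]);p=np.array(manip.state()["tcp_pos"])
for n,u,v in(("L",257,310),("R",386,312),("rear",320,280),("front",320,350)):
    q=w(u,v,.16);print(n,q.round(3),"tool",(R.T@(q-p)).round(3))
```

```text
L [0.395 0.023 0.16 ] tool [-0.059 -0.048  0.072]
R [ 0.493 -0.001  0.16 ] tool [-0.06   0.054  0.072]
rear [0.449 0.038 0.16 ] tool [-0.032  0.002  0.072]
front [ 0.435 -0.025  0.16 ] tool [-0.096  0.002  0.072]
```

apply_moves([
  [105,[0,0.003,0.04],[0,0,0]],
  [105,[0,0.003,0.075],[0,0,0]],
  [105,[0,0.003,0.09],[0,0,0]],
  [105,[0,0.003,0.09],[0,0,0]],
  [105,[-0.01,0.003,0.09],[0,0,0]],
  [105,[-0.018,0.003,0.09],[0,0,0]],
  [105,[-0.025,0.004,0.09],[0,0,0]],
  [105,[-0.035,0.005,0.09],[0,0,0]],
  [105,[-0.045,0.006,0.09],[0,0,0]],
  [105,[-0.055,0.007,0.09],[0,0,0]],
  [105,[-0.065,0.008,0.09],[0,0,0]],
  [105,[-0.075,0.009,0.09],[0,0,0]],
  [105,[-0.085,0.01,0.09],[0,0,0]],
  [105,[-0.095,0.011,0.09],[0,0,0]],
  [105,[-0.105,0.012,0.09],[0,0,0]],
  [105,[-0.105,0.012,0.09],[0,0,0]],
])

```text
time: 3.45
tcp_pos: [0.4427, -0.0385, 0.1424]
ee_rot: [[0.226, 0.974, 0.0], [0.974, -0.226, -0.0], [-0.0, 0.0, -1.0]]
wrist_force: [0.4, 0.3, -0.5]
width: 0.59
grasp_force: 0.0
```

Run:
```python
from h import *
c=manip.get_calibration("wrist");T=np.array(c["cam_to_world"]);s=manip.state();R=np.array(s["ee_rot"]);p=np.array(s["tcp_pos"])
im=manip.capture("wrist");save("w2.png",im)
print(s["time"],p.round(3))
def w(u,v,z):
    x,y=u-c["cx"],v-c["cy"];r=np.hypot(x,y);t=r/c["fx"]
    d=T[:3,:3]@np.array([np.sin(t)*x/r,np.sin(t)*y/r,np.cos(t)]);return T[:3,3]+d*(z-T[2,3])/d[2]
h=cv2.cvtColor(im,cv2.COLOR_RGB2HSV);m=cv2.inRange(h,(82,120,60),(98,255,255));ys,xs=np.nonzero(m)
k=max(cv2.findContours(m,cv2.RETR_EXTERNAL,cv2.CHAIN_APPROX_NONE)[0],key=cv2.contourArea)
print(cv2.boundingRect(k)); P=np.array([w(*q[0],.162)[:2] for q in k],np.float32);print(cv2.minAreaRect(P))
```

```text
3.45 [ 0.443 -0.039  0.142]
(192, 156, 201, 109)
((0.44097205996513367, 0.0064013078808784485), (0.05058852583169937, 0.09200417995452881), 77.13932800292969)
```

View pics/w2.png

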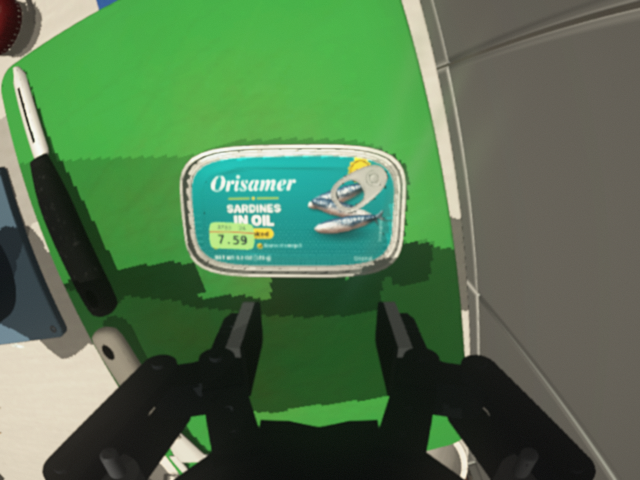

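The wrist view shows the tin unmoved at (293,210), with the fingers at (250,305) and (390,305) now beyond it on the bowl side. They passed over it without touching, so the fingertips must be higher than I assumed. I'll check their height in the side view.

Run:
```python
from h import *
s=manip.state();p=np.array(s["tcp_pos"]);R=np.array(s["ee_rot"])
im=manip.capture("side").copy();c=manip.get_calibration("side");np.save("side2.npy",im)
for z in(0,-.02,-.04):
  for y in(-.025,.025):
    q=p+R@np.array([0,y,z]);u,v=proj(c,q);print(z,y,round(u),round(v))
u,v=map(int,proj(c,p));x0,y0=max(u-80,0),max(v-80,0);print(x0,y0)
save("s2.png",cv2.resize(im[y0:y0+130,x0:x0+160],None,fx=4.6,fy=4.6))
```

```text
0 -0.025 337 257
0 0.025 356 244
-0.02 -0.025 338 251
-0.02 0.025 356 239
-0.04 -0.025 338 245
-0.04 0.025 357 233
266 170
```

View pics/s2.png

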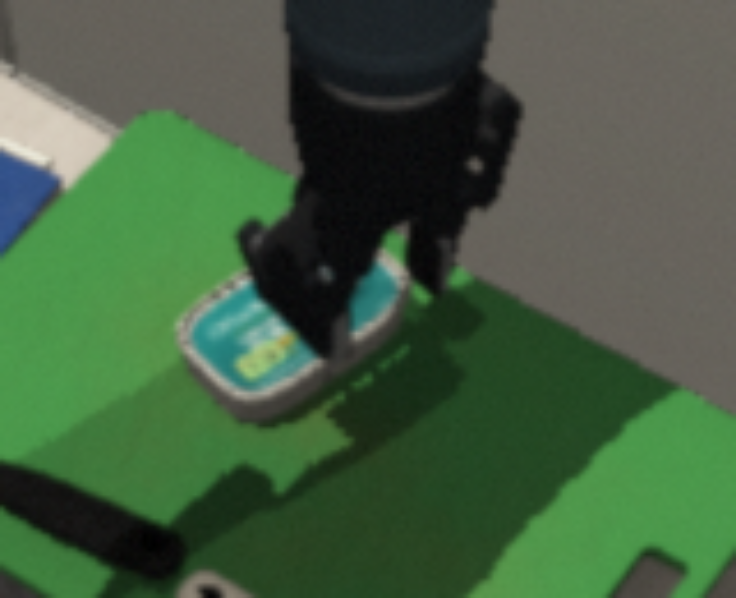

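The left fingertip is at crop (335,355), which is side pixel (339,247). The reported TCP projects to (337,257), so the tips stand about 35 mm above the reported TCP at this opening. I'll go back over the tin to its +y side, then down to a reported z of about 0.117.

apply_moves([
  [105,[0,-0.002,-0.04],[0,0,0]],
  [105,[0.04,-0.004,-0.04],[0,0,0]],
  [105,[0.08,-0.008,-0.04],[0,0,0]],
  [105,[0.115,-0.01,-0.04],[0,0,0]],
  [105,[0.115,-0.01,-0.04],[0,0,0]],
  [105,[0.115,-0.01,0],[0,0,0]],
  [105,[0.115,-0.01,0.01],[0,0,0]],
  [105,[0.115,-0.01,0.017],[0,0,0]],
  [105,[0.115,-0.01,0.021],[0,0,0]],
  [105,[0.115,-0.01,0.025],[0,0,0]],
  [105,[0.115,-0.01,0.025],[0,0,0]],
])

```text
time: 4.65
tcp_pos: [0.4592, 0.0773, 0.1177]
ee_rot: [[0.224, 0.974, 0.0], [0.974, -0.224, 0.0], [0.0, 0.0, -1.0]]
wrist_force: [-0.1, 0.8, -0.7]
width: 0.584
grasp_force: 0.0
```

Run:
```python
from h import *
s=manip.state();p=np.array(s["tcp_pos"]);R=np.array(s["ee_rot"]);print(s["time"],p.round(4),np.round(s["wrist_force"],1))
im=manip.capture("side").copy();c=manip.get_calibration("side")
u,v=map(int,proj(c,p));x0,y0=max(u-80,0),max(v-80,0);print(x0,y0,u,v)
save("s3.png",cv2.resize(im[y0:y0+130,x0:x0+160],None,fx=4.6,fy=4.6))
for z in(0,-.02,-.04):
  for y in(-.025,.025):
    u,v=proj(c,p+R@np.array([0,y,z]));print(z,y,round((u-x0)*4.6),round((v-y0)*4.6))
```

```text
4.65 [0.4592 0.0773 0.1177] [-0.1  0.8 -0.7]
227 146 307 226
0 -0.025 331 399
0 0.025 413 346
-0.02 -0.025 329 373
-0.02 0.025 413 319
-0.04 -0.025 327 346
-0.04 0.025 412 291
```

View pics/s3.png

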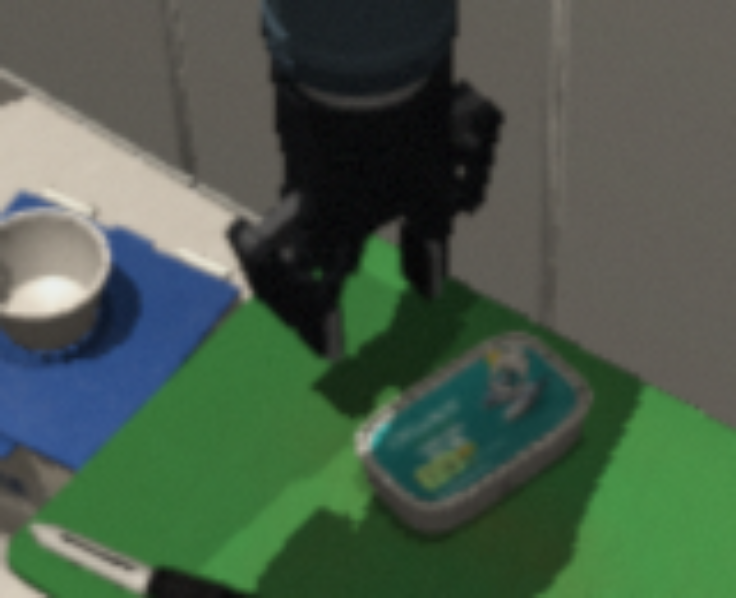

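The left tip is at crop (330,357), about 33 mm above the reported TCP and so about 14 mm over the board, behind the tin and free of contact. I'll lower 3 mm more and push the first stretch.

apply_moves([
  [105,[-0.01,0,0.003],[0,0,0]],
  [105,[-0.02,0,0.003],[0,0,0]],
  [105,[-0.028,0,0.003],[0,0,0]],
  [105,[-0.034,0,0.003],[0,0,0]],
  [105,[-0.042,0.001,0.003],[0,0,0]],
  [105,[-0.05,0.002,0.003],[0,0,0]],
  [105,[-0.06,0.003,0.003],[0,0,0]],
  [105,[-0.07,0.004,0.003],[0,0,0]],
  [105,[-0.08,0.005,0.003],[0,0,0]],
  [105,[-0.09,0.006,0.003],[0,0,0]],
  [105,[-0.1,0.007,0.003],[0,0,0]],
  [105,[-0.11,0.008,0.003],[0,0,0]],
  [105,[-0.12,0.009,0.003],[0,0,0]],
  [105,[-0.13,0.01,0.003],[0,0,0]],
  [105,[-0.14,0.011,0.003],[0,0,0]],
  [105,[-0.14,0.011,0.003],[0,0,0]],
])

```text
time: 6.3
tcp_pos: [0.4379, -0.0634, 0.1144]
ee_rot: [[0.226, 0.974, -0.0], [0.974, -0.226, -0.001], [-0.001, 0.0, -1.0]]
wrist_force: [0.4, 0.0, 0.8]
width: 0.592
grasp_force: 0.0
```

Run:
```python
from h import *
c=manip.get_calibration("top");s=manip.state();print(s["time"],np.round(s["tcp_pos"],3))
im=manip.capture("wrist");im2=manip.capture("top")
save("w4.png",np.vstack([cv2.resize(im,(400,300)),cv2.resize(im2[180:330,260:460],(400,300))]))
```

```text
6.3 [ 0.438 -0.063  0.114]
```

View pics/w4.png

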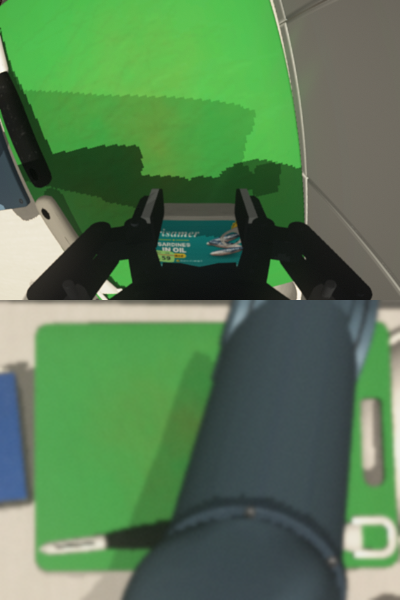

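The wrist view shows the tin against both fingers, with its rear edge at (195,208) and square to them. The arm hides it from the top camera. The tin centre is about (0.428, -0.105), and the board end is at y ≈ -0.212. I'll push on over the end, steering slightly toward the bowl's middle, then raise the tool.

apply_moves([
  [105,[-0.008,0.001,0],[0,0,0]],
  [105,[-0.02,0.002,0],[0,0,0]],
  [105,[-0.034,0.003,0],[0,0,0]],
  [105,[-0.048,0.005,0],[0,0,0]],
  [105,[-0.062,0.006,0],[0,0,0]],
  [105,[-0.076,0.008,0],[0,0,0]],
  [105,[-0.09,0.009,0],[0,0,0]],
  [105,[-0.104,0.01,0],[0,0,0]],
  [105,[-0.118,0.012,0],[0,0,0]],
  [105,[-0.132,0.013,0],[0,0,0]],
  [105,[-0.146,0.015,0],[0,0,0]],
  [105,[-0.16,0.016,0],[0,0,0]],
  [105,[-0.17,0.017,0],[0,0,0]],
  [105,[-0.17,0.017,0],[0,0,0]],
  [105,[-0.17,0.017,-0.03],[0,0,0]],
  [105,[-0.13,0.017,-0.07],[0,0,0]],
  [105,[-0.09,0.017,-0.1],[0,0,0]],
  [105,[-0.05,0.017,-0.1],[0,0,0]],
  [105,[0,0.017,-0.1],[0,0,0]],
  [105,[0,0.017,-0.1],[0,0,0]],
])

```text
time: 8.4
tcp_pos: [0.4563, -0.0576, 0.2145]
ee_rot: [[0.213, 0.977, 0.001], [0.977, -0.213, 0.003], [0.003, 0.0, -1.0]]
wrist_force: [-0.2, 0.0, 0.5]
width: 0.588
grasp_force: 0.0
```

Run:
```python
from h import *
c=manip.get_calibration("side");s=manip.state();print(s["time"],np.round(s["tcp_pos"],3),np.round(s["wrist_force"],1))
im=manip.capture("side");im2=manip.capture("top");c2=manip.get_calibration("top")
save("s5.png",np.hstack([im[150:450,200:600],im2[150:450,240:640]]))
for n,i,cc,r in(("side",im,c,(280,400,370,515)),("top",im2,c2,(185,315,455,560))):
    h=cv2.cvtColor(i,cv2.COLOR_RGB2HSV);m=cv2.inRange(h,(80,90,50),(100,255,255));k=np.zeros_like(m);k[r[0]:r[1],r[2]:r[3]]=255;ys,xs=np.nonzero(m&k)
    if len(xs)>20: print(n,len(xs),xs.mean(),ys.mean(),onz(cc,xs.mean(),ys.mean(),.04).round(3))
b=np.load("side0.npy");d=cv2.absdiff(b,im).max(2)[180:226,200:250];print("cup diff",d.mean())
```

```text
8.4 [ 0.456 -0.058  0.214] [-0.2  0.   0.5]
cup diff 25.471739130434784
```

View pics/s5.png

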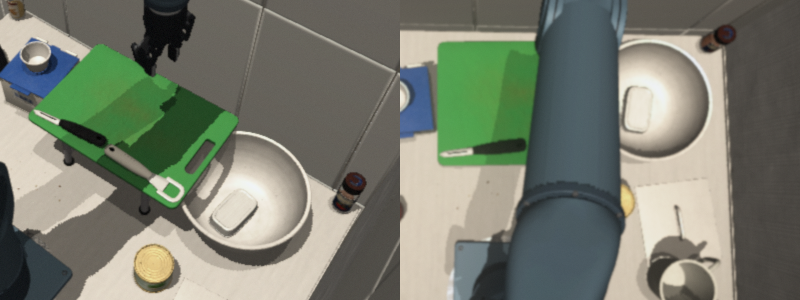

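The picture shows the tin lying bottom-up inside the bowl, at side (435,360) and top (477,258). The bowl is still at about (502,249) and the cup at side (235,207), both as at the start, and the arm is clear. I'll hand in.

Run:
```python
from h import *
print(onz(manip.get_calibration("top"),477,258,.04).round(3))
print(manip.sign_off())
```

```text
[ 0.4  -0.28  0.04]
the job is handed in; nothing more can be done
None
```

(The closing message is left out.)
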